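# Tip the dried stir bars into their jar

### The job

The two white stir bars have dried in the blue chute. Pick up the chute, tilt it so that both bars slide out of its open end into the open jar with the green band (not the one with the orange band), then set the empty chute back down upright on the bench. Leave the green-banded jar standing where it is.

Things in the scene. Friction and masses are not known exactly. Their poses are not given: they have to be found in the camera images.
- chute: blue trough, 170 mm long, 34 wide outside, 28 inside; floor, walls 3; 0.12 kg, loose. Origin: centre of underside, near its balance; x along it to the open end (lip at x = +85, at the start roughly to world +y), z up. Side walls 32 high, 22 from x = +45 to the lip; back closed, with a 20 mm hanging tab. Grip from above across the outsides of its walls (34).
- green_jar: open white round jar with a broad green band below its rim: 70 mm tall, 66 wide outside, mouth 58 wide, 66 deep, no lid, loose, about 0.35 kg. Origin: centre of its underside, z up; mouth centre at z = 70. An equal jar with an orange band, not the one wanted, stands 90 mm or more away (between centres); they trade places from run to run.
- bar_a: one of two white slick stir bars, 22 mm long, 9 thick, 10 g, that start lying along the chute in its rear half, this one nearer the closed end. Origin: middle of its underside; x along the bar. It does not roll; it starts to slide along the chute at a tilt of 9 to 14 degrees.
- bar_b: the other of two white slick stir bars, 22 mm long, 9 thick, 10 g, that start lying along the chute in its rear half, this one nearer the middle. Origin: middle of its underside; x along the bar. It does not roll; it starts to slide along the chute at a tilt of 9 to 14 degrees.

How it is judged:
By the outcome, as a careful person would: the job done as asked, in the order asked, and still so for the second after the job is handed in, with the robot touching nothing.
It also fails if it takes over 58 s, if anything falls off the work surface, if the arm or the gripper's body presses on something with over 40 N, if the wrist force passes 120 N, or if a joint passes its speed limit or range.

### The arm

A 7-joint arm with a two-finger parallel gripper is mounted at the origin on a cart in front of the work surface, level with it; the furniture and walls round the work are solid. World frame = base frame: x ahead of the robot, y to its left, z up, the work surface at z = 0. Lengths are in m, angles in rad, forces in N, time in s.
With the tool pointing down it reaches from about 0.35 to 0.9 m from the base axis. Payload 19.9 kg.
Tool frame: the origin (TCP) lies on the mounting face of the last link; the fingertips stand 173 mm ahead of it and the grasp point (between the pads) lies 155 mm ahead of it (grasp_offset is the distance from the TCP to the grasp point, in m); z points along the fingers, y is the direction in which the jaws open and shut (so a half turn about z gives the same grasp; the last joint's range is limited). The gripper opens to 85 mm and grips with 20 to 120 N. Pads are 22 mm wide; open, the fingers measure 114 mm over their backs; the gripper's body (76 mm by 85 mm) begins 54 mm behind the grasp point. The pads swing forward as they close: fully open they stand 13 mm farther back than shut.
Start: joints at [-1.159, 0.417, -0.01, 1.614, 0.005, 1.111, -0.053], TCP at [0.274, 0.562, 0.405] pointing down, gripper open.
Joint ranges: [-2.81, 2.81], [-0.39, 2.02], [-1.27, 1.25], [0.06, 2.57], [-1.19, 4.33], [0.19, 2], [-2.82, 2.82]. Speed limits (rad/s): [1.89, 1.89, 2.39, 2.39, 3.01, 3.01, 3.01].

### API

Orientations are given as a rotation vector (axis times angle).
In Python, from cell import * gives the robot as it stands.
- The arm moves only by the shell command python3 -m handwheel 'ROWS' [FORCE]. ROWS is JSON, a list of rows, each a list of 3 entries, a list of its own where there are three numbers: the closure, from 0 (fully open) to 1 (shut), then the shift along the tool's x, y, z in cm, then the turn about the tool's z in degrees. In form: [[claw, [tx, ty, tz], spin], ...]. A call has 1 to 12 rows; each row is the pose to reach, as a shift and turn from the pose commanded when the call began, along the tool's axes at that moment; what a row does not reach only later rows make up. A row lasts 1/10 s, in which the tool goes at most 50 mm and 8.59 degrees, less where a joint would pass 70% of its speed; a pose out of reach is approached as far as the arm can. A call with a gripper value outside its range is refused whole. The fingers move at their own pace and stop on an object; FORCE is the grip in N (left out, the last holds). Time passes only in rows, so rows that repeat a pose let the fingers close. It gives the time, the measured TCP pose, the force and the opening at its end, in the units of the state.
- observe(): the state, without advancing time (a new reading comes with each control period).
- grab_frame(name): name is "side" or "top"; returns (picture, depth): 420x560x3 uint8, red, green, blue; 420x560 float32, m along the optical axis (not along the pixel's ray), 0 where there is no reading.
- camera_params(name): a dict with "intrinsics" (3x3 intrinsics, pixels), "extrinsics" (4x4, takes a point from world to camera coordinates). Camera axes: x right, y up, looking along -z (the intrinsics and any distortion apply to the point x, -y, -z); pixel columns grow to the right and rows downward; lengths in m; the calibration is good to about 2 mm. A picture is of the moment at which its call begins. camera_params takes no time and is no camera call.
- finish_job(): hands the job in, once; it reports no verdict.
The state is a dict: "time_s": time; "joint_pos": joint angles; "joint_vel": joint speeds; "joint_efforts": joint torques, N m; "eef_pos": TCP position; "tcp_rot": TCP orientation; "contact_force": force on the tool from outside, world axes, zero at the start; "torque": the same for the moment, N m; "opening": finger opening in m.
Only numpy, scipy, OpenCV 4.12 (cv2) and the standard library are available. Lean on these libraries where they do the work, as an engineer would, in place of code of your own. Each camera call takes 0.05 s, during which the arm holds its last target.

## Working session

There is one attempt and no reset: what is moved stays moved. The work goes in short steps, Python scripts to look and compute and a shell command to move; the robot and the scene stay as the last step left them, time stands still between calls to the robot, and variables do not carry over. Pictures are saved under pics/ and viewed, and the job is handed in when it is done.

```bash
mkdir -p pics; ls; python3 - <<'E'
from cell import *
import cv2,numpy as np
for n in("side","top"):
    p,d=grab_frame(n); cv2.imwrite(f"pics/{n}0.png",p[:,:,::-1]); np.savez(f"{n}0.npz",p=p,d=d)
    c=camera_params(n); print(n,c)
print(observe())
E
```

```text
pics
side {'intrinsics': array([[475.10179778,   0.        , 279.47024255],
       [  0.        , 475.10179778, 206.30337735],
       [  0.        ,   0.        ,   1.        ]]), 'extrinsics': array([[-0.99797463, -0.06293365,  0.00927277,  0.51778593],
       [ 0.05832034, -0.84695493,  0.52845632, -0.07154309],
       [-0.02540407,  0.5279268 ,  0.84890985, -1.08849402],
       [ 0.        ,  0.        ,  0.        ,  1.        ]])}
top {'intrinsics': array([[511.23436893,   0.        , 291.92754454],
       [  0.        , 511.23436893, 215.4457146 ],
       [  0.        ,   0.        ,   1.        ]]), 'extrinsics': array([[-1.48249622e-02, -9.99889651e-01, -9.51615426e-04,
        -3.00106061e-02],
       [ 9.85818425e-01, -1.47754269e-02,  1.67163751e-01,
        -5.13361169e-01],
       [-1.67159365e-01,  1.54007626e-03,  9.85928687e-01,
        -1.00150985e+00],
       [ 0.00000000e+00,  0.00000000e+00,  0.00000000e+00,
         1.00000000e+00]])}
{'time_s': 0.1, 'joint_pos': array([-1.15853596,  0.41792495, -0.01029951,  1.61409304,  0.00472289,
        1.11071275, -0.05303353]), 'joint_vel': array([-7.77859988e-04, -2.95409164e-03,  1.79767653e-03, -2.25817369e-04,
        6.31302898e-05,  1.66377156e-03,  1.71431543e-03]), 'joint_efforts': array([ 2.82063811e-03, -8.65833020e+01,  6.81566130e-01, -4.35633981e+01,
        1.93844433e-02,  5.12971514e-03,  3.18071636e-05]), 'eef_pos': array([0.27391598, 0.56165049, 0.40412489]), 'tcp_rot': array([-7.06661955e-01, -3.06093523e+00,  1.73691367e-03]), 'contact_force': array([0.2018361 , 0.01834584, 0.26010608]), 'torque': array([-0.01749554, -0.02310661,  0.01310607]), 'opening': 0.08580166590849572}
```

View pics/side0.png

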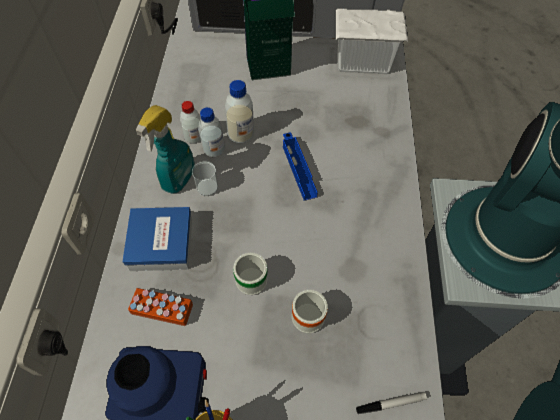

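View pics/top0.png

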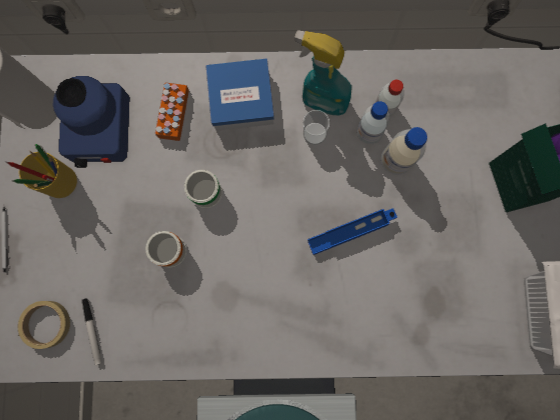

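```bash
cat > h.py <<'E'
import numpy as np,cv2
from cell import *
def cloud(n,d):
    c=camera_params(n);K=np.array(c["intrinsics"]);E=np.array(c["extrinsics"])
    v,u=np.mgrid[:d.shape[0],:d.shape[1]]
    X=(u-K[0,2])/K[0,0]*d;Y=-(v-K[1,2])/K[1,1]*d
    P=np.stack([X,Y,-d],-1)
    W=(P-E[:3,3])@E[:3,:3]
    W[d==0]=np.nan
    return W
def proj(n,w):
    c=camera_params(n);K=np.array(c["intrinsics"]);E=np.array(c["extrinsics"])
    p=E[:3,:3]@np.asarray(w)+E[:3,3]
    return K[0,0]*p[0]/-p[2]+K[0,2],K[1,1]*-p[1]/-p[2]+K[1,2]
E
python3 - <<'E'
from h import *
a=np.load("top0.npz");W=cloud("top",a["d"]);p=a["p"].astype(int)
for n,(u,v) in dict(bench=(280,180),box=(230,80),boxe=(255,118),rack=(170,110),instr=(115,110),inst2=(80,92),cup=(65,170),spray=(328,95),beaker=(316,118),blue1=(377,110),white=(415,138),red=(396,87),chute=(352,232),tab=(391,215),green=(540,150),tape=(25,325),wht=(545,320),jg=(203,187)).items():
    print(n,W[v,u].round(3), a["d"][v,u])
# rims
z=W[...,2]
for n,(u,v) in dict(green=(203,187),orange=(165,248)).items():
    s=np.zeros(z.shape,bool);s[v-25:v+25,u-25:u+25]=1
    m=s&(z>.066)&(z<.075);P=W[m][:,:2]
    c,r=cv2.minEnclosingCircle(P.astype(np.float32));
    A=np.c_[P,np.ones(len(P))];q=np.linalg.lstsq(A,(P**2).sum(1),rcond=None)[0]
    print(n,c,r,q[:2]/2,np.sqrt(q[2]+(q[:2]**2).sum()/4),m.sum(), W[m][:,2].mean())
# chute blue mask
m=(p[...,2]>110)&(p[...,2]>p[...,0]*2)&(p[...,2]>p[...,1]*1.6)
s=np.zeros(z.shape,bool);s[195:265,295:410]=1
m&=s&(z>.0)&(z<.05)
P=W[m];print(m.sum())
print("z hist",np.histogram(P[:,2],bins=np.arange(-.005,.05,.005)))
box=cv2.minAreaRect(P[:,:2].astype(np.float32)*1000);print(box,cv2.boxPoints(box))
cv2.imwrite("pics/chz.png",cv2.resize(a["p"][190:270,290:415,::-1],None,fx=6,fy=6,interpolation=cv2.INTER_CUBIC))
E
```

```text
bench [ 0.599 -0.013 -0.002] 1.1036057
box [0.805 0.09  0.051] 1.0861102
boxe [0.719 0.037 0.052] 1.0701853
rack [0.745 0.219 0.038] 1.08837
instr [0.735 0.325 0.068] 1.0570906
inst2 [0.742 0.365 0.146] 0.980784
cup [0.611 0.424 0.061] 1.0427308
spray [ 0.751 -0.114  0.093] 1.0350276
beaker [ 0.726 -0.092  0.029] 1.0946681
blue1 [ 0.7   -0.204  0.138] 0.9826938
white [ 0.634 -0.267  0.166] 0.94419795
red [ 0.756 -0.248  0.116] 1.0134816
chute [ 0.482 -0.164  0.003] 1.0792701
tab [ 0.513 -0.243  0.031] 1.0573311
green [ 0.588 -0.463  0.23 ] 0.8734706
tape [0.3   0.51  0.009] 1.041853
wht [ 0.298 -0.509  0.096] 0.9579334
jg [0.585 0.152 0.001] 1.0979167
green (0.571880042552948, 0.14602066576480865) 0.034946657717227936 [0.57167361 0.1456923 ] 0.03142709969617815 266 0.06915189341329223
orange (0.44837358593940735, 0.21908308565616608) 0.034960318356752396 [0.44791359 0.21905185] 0.031617464101449784 277 0.06894543792762693
306
z hist (array([  0,  74,  13,   0,  11,  24,  69, 111,   4,   0]), array([-0.005,  0.   ,  0.005,  0.01 ,  0.015,  0.02 ,  0.025,  0.03 ,
        0.035,  0.04 ,  0.045]))
((485.1062927246094, -162.36526489257812), (33.106868743896484, 187.90516662597656), 20.791481018066406) [[ 436.28067  -80.40696]
 [ 502.98096 -256.07544]
 [ 533.9319  -244.32358]
 [ 467.23163  -68.65509]]
```

```bash
python3 - <<'E'
from h import *
a=np.load("side0.npz");cv2.imwrite("pics/chs.png",cv2.resize(a["p"][110:220,230:360,::-1],None,fx=5,fy=5,interpolation=cv2.INTER_CUBIC))
E
```

```text
(no output)
```

View pics/chz.png

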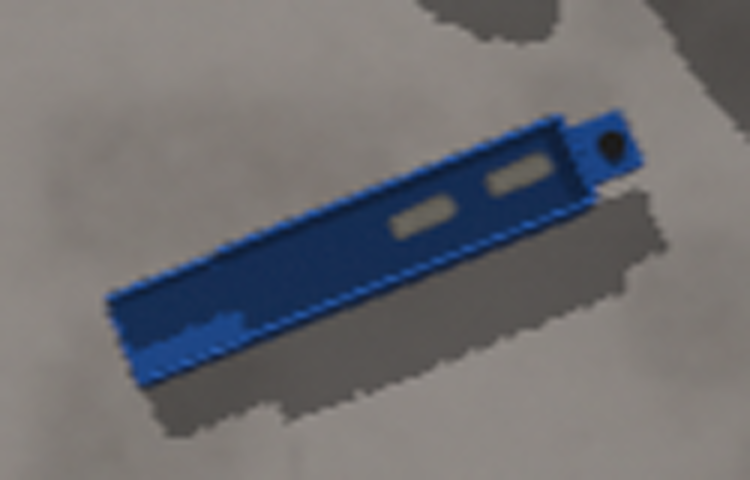

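View pics/chs.png

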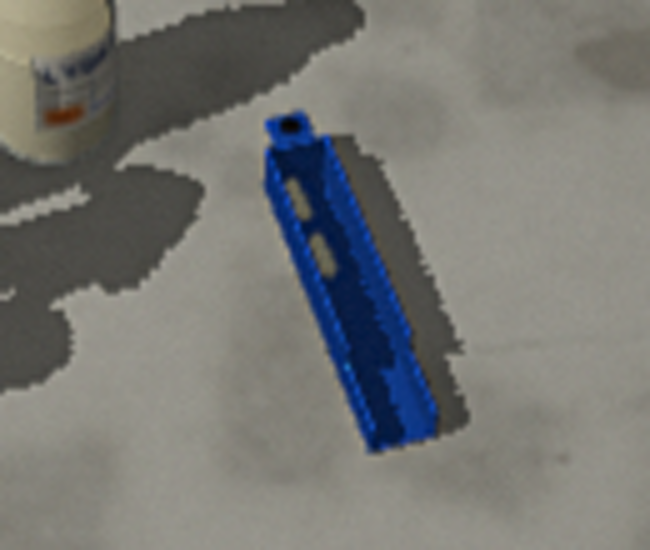

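```bash
cat >> h.py <<'E'
from scipy.spatial.transform import Rotation as Ro
def go(x,y,z,yang):
    s=observe();R=Ro.from_rotvec(s["tcp_rot"]).as_matrix();p=s["eef_pos"]
    d=R.T@(np.array([x,y,z])-p)*100
    cur=np.degrees(np.arctan2(R[1,1],R[0,1]))
    print("t",round(s["time_s"],2),"p",p.round(4),"yang",cur.round(2),"tilt",R[:,2].round(4),"q",s["joint_pos"].round(2),"F",s["contact_force"].round(1),"open",round(s["opening"],4))
    print("shift cm",d.round(2),"spin",round((-(yang-cur)+180)%360-180,2))
E
python3 - <<'E'
from h import *
go(.4815,-.153,.33,20.8)
E
```

```text
t 0.1 p [0.2739 0.5617 0.4041] yang 64.0 tilt [-4.e-04 -1.e-03 -1.e+00] q [-1.16  0.42 -0.01  1.61  0.    1.11 -0.05] F [0.2 0.  0.3] open 0.0858
shift cm [-49.98 -55.12   7.48] spin 43.2
```

```bash
python3 -m handwheel '[[0,[-4,-4.5,0],4],[0,[-8,-9,0],8],[0,[-12,-13.5,0],12],[0,[-16,-18,0],16],[0,[-20,-22,0],20],[0,[-24,-26.5,0],24],[0,[-28,-31,0],28],[0,[-31,-35,1],32],[0,[-34,-38,2],36],[0,[-37,-41,3],40],[0,[-40,-44,3.5],43.2],[0,[-43,-47.5,4],43.2]]' 40
python3 - <<'E'
from h import *
go(.4815,-.153,.3,20.8)
E
```

```text
time_s: 1.3
eef_pos: [0.4401, -0.014, 0.3702]
tcp_rot: [1.786, 2.584, 0.0]
contact_force: [1.0, 0.2, -1.2]
opening: 0.0855
t 1.3 p [ 0.4401 -0.014   0.3702] yang 20.7 tilt [ 4.e-04  1.e-04 -1.e+00] q [-0.5   0.13  0.5   2.1  -0.08  0.92  0.41] F [ 1.   0.2 -1.2] open 0.0855
shift cm [-14.46  -1.04   7.02] spin -0.1
```

```bash
python3 -m handwheel '[[0,[-2,0,0],0],[0,[-5,-0.2,0],0],[0,[-8,-0.4,1],0],[0,[-10,-0.6,2],0],[0,[-10,-0.6,2],0],[0,[-10,-0.6,2],0],[0,[-10,-0.6,2],0]]'
python3 - <<'E'
from h import *
go(.4815,-.153,.3,20.8)
p,d=grab_frame("side"); cv2.imwrite("pics/side1.png",p[:,:,::-1]); np.savez("side1.npz",p=p,d=d)
p,d=grab_frame("top"); cv2.imwrite("pics/top1.png",p[:,:,::-1])
# chute from the side camera at start too
a=np.load("side0.npz");W=cloud("side",a["d"]);p=a["p"].astype(int)
m=(p[...,2]>90)&(p[...,2]>p[...,0]*2)&(p[...,2]>p[...,1]*1.6)
s=np.zeros(m.shape,bool);s[125:205,275:325]=1
m&=s&(W[...,2]<.05);P=W[m]
b=cv2.minAreaRect(P[:,:2].astype(np.float32)*1000);print(m.sum(),b,cv2.boxPoints(b))
E
```

```text
time_s: 2.0
eef_pos: [0.4699, -0.107, 0.3505]
tcp_rot: [-1.783, -2.587, -0.0]
contact_force: [-0.6, -0.0, -1.0]
opening: 0.0853
t 2.0 p [ 0.4699 -0.107   0.3505] yang 20.85 tilt [-0.e+00  2.e-04 -1.e+00] q [-0.33  0.26  0.56  2.03 -0.17  0.9   0.69] F [-0.6 -0.  -1. ] open 0.0853
shift cm [-4.71 -0.56  5.05] spin 0.05
568 ((479.7361755371094, -163.3867645263672), (45.20786666870117, 190.98867797851562), 20.29866600036621) [[ 425.4077   -81.66452]
 [ 491.66434 -260.79224]
 [ 534.06464 -245.10901]
 [ 467.808    -65.98129]]
```

```bash
python3 - <<'E'
from h import *
for n,roi in (("side",(125,205,275,325)),("top",(195,265,295,410))):
    a=np.load(n+"0.npz");W=cloud(n,a["d"]);p=a["p"].astype(int)
    m=(p[...,2]>90)&(p[...,2]>p[...,0]*1.8)&(p[...,2]>p[...,1]*1.5)
    s=np.zeros(m.shape,bool);s[roi[0]:roi[1],roi[2]:roi[3]]=1
    m&=s&(W[...,2]<.05)&(W[...,2]>.012);P=W[m]
    for ang in (19.5,20.3,21):
        t=np.radians(90+ang);u=np.array([np.cos(t),np.sin(t)]);v=np.array([-u[1],u[0]])
        S=P[:,:2]@u;V=P[:,:2]@v
        print(n,m.sum(),ang,np.percentile(S,[.5,99.5]).round(4),np.percentile(V,[1,99]).round(4), "ctr",((np.percentile(S,.5)+.105)*u+np.percentile(V,[1,99]).mean()*v).round(4))
E
```

```text
side 373 19.5 [-0.4077 -0.2215] [-0.4204 -0.3841] ctr [ 0.4802 -0.151 ]
side 373 20.3 [-0.4132 -0.2269] [-0.4151 -0.3803] ctr [ 0.4799 -0.1511]
side 373 21 [-0.4181 -0.2319] [-0.411  -0.3766] ctr [ 0.4799 -0.1512]
top 262 19.5 [-0.4087 -0.2224] [-0.4206 -0.3851] ctr [ 0.4811 -0.1518]
top 262 20.3 [-0.4143 -0.2281] [-0.4153 -0.3818] ctr [ 0.4811 -0.1518]
top 262 21 [-0.419 -0.233] [-0.4111 -0.3781] ctr [ 0.4809 -0.1518]
```

View pics/side1.png

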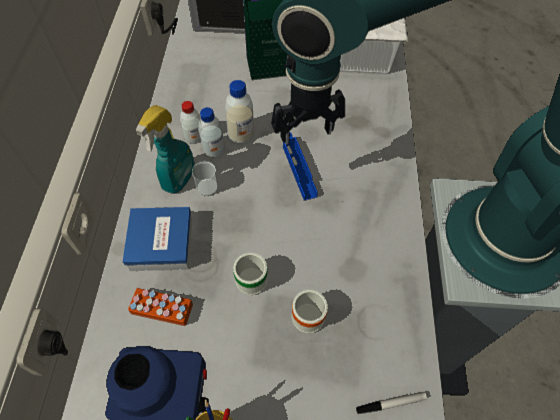

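```bash
python3 -m handwheel '[[0,[-2.3,-0.3,2],0],[0,[-4.6,-0.6,5],0],[0,[-4.6,-0.6,8],0],[0,[-4.6,-0.6,11],0],[0,[-4.6,-0.6,13.5],0],[0,[-4.6,-0.6,15.5],0],[0,[-4.6,-0.6,16.8],0],[0,[-4.6,-0.6,17.25],0],[0,[-4.6,-0.6,17.25],0],[0.3,[-4.6,-0.6,17.25],0],[1,[-4.6,-0.6,17.25],0],[1,[-4.6,-0.6,17.25],0]]' 40
python3 -m handwheel '[[1,[0,0,0],0],[1,[0,0,0],0],[1,[0,0,0],0],[1,[0,0,0],0]]' 40
python3 - <<'E'
from h import *
go(.4805,-.152,.178,20.6)
p,d=grab_frame("side"); cv2.imwrite("pics/side2.png",cv2.resize(p[60:240,200:400,::-1],None,fx=4,fy=3.3))
E
```

```text
time_s: 3.3
eef_pos: [0.4809, -0.1529, 0.1785]
tcp_rot: [1.783, 2.585, 0.001]
contact_force: [0.2, -1.0, 0.6]
opening: 0.0441
time_s: 3.7
eef_pos: [0.4809, -0.1529, 0.1785]
tcp_rot: [1.784, 2.586, 0.001]
contact_force: [-2.9, 0.8, 9.8]
opening: 0.0336
t 3.7 p [ 0.4809 -0.1529  0.1785] yang 20.8 tilt [ 7.e-04  1.e-04 -1.e+00] q [-0.09  0.59  0.41  2.06 -0.43  0.57  0.99] F [-2.9  0.8  9.8] open 0.0336
shift cm [ 0.1  -0.    0.05] spin 0.2
```

View pics/side2.png

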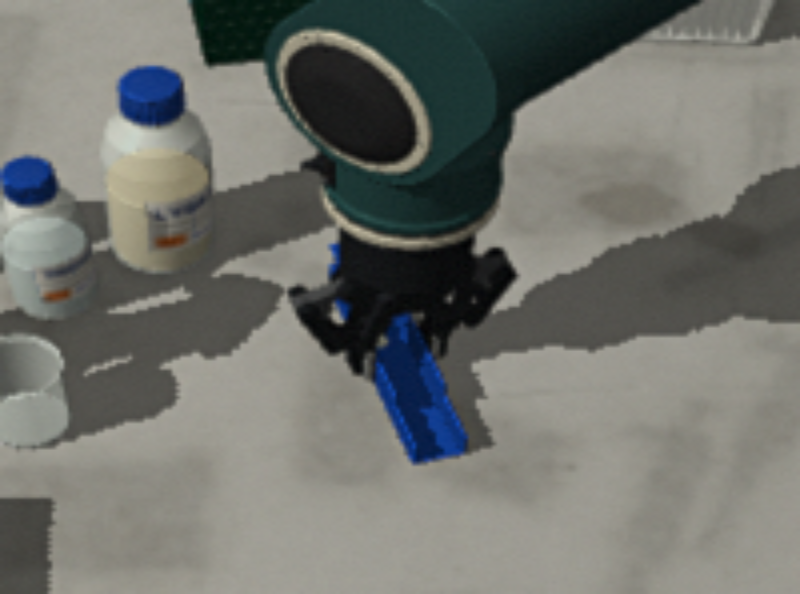

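```bash
python3 -m handwheel '[[1,[0,0,-1],0],[1,[0,0,-2.5],0],[1,[0,0,-5],0],[1,[0,0,-8],0],[1,[0,0,-11],0],[1,[0,0,-14],0],[1,[0,0,-15],0],[1,[0,0,-15],0]]' 60
python3 - <<'E'
from h import *
a=np.load("side0.npz");W=cloud("side",a["d"]);z=W[...,2]
C={}
for n,(u,v) in dict(green=(250,270),orange=(310,310)).items():
    s=np.zeros(z.shape,bool);s[v-25:v+25,u-25:u+25]=1
    m=s&(z>.066)&(z<.076);P=W[m][:,:2]
    A=np.c_[P,np.ones(len(P))];q=np.linalg.lstsq(A,(P**2).sum(1),rcond=None)[0]
    print(n,q[:2]/2,np.sqrt(q[2]+(q[:2]**2).sum()/4),m.sum(), W[m][:,2].mean())
go(.5015,.188,.33,20.8-141.4)
p,d=grab_frame("side"); cv2.imwrite("pics/side3.png",cv2.resize(p[40:240,200:400,::-1],None,fx=4,fy=3))
E
```

```text
time_s: 4.55
eef_pos: [0.4808, -0.1529, 0.3295]
tcp_rot: [1.782, 2.584, 0.003]
contact_force: [-0.5, 0.4, -1.2]
opening: 0.0328
green [0.57101631 0.14606958] 0.03153962998505922 271 0.06960127384741548
orange [0.44704673 0.219377  ] 0.031609775593811486 296 0.06961742694409322
t 4.55 p [ 0.4808 -0.1529  0.3295] yang 20.81 tilt [ 2.9e-03  1.0e-04 -1.0e+00] q [-0.24  0.34  0.58  2.   -0.24  0.87  0.83] F [-0.5  0.4 -1.2] open 0.0328
shift cm [31.13 14.04 -0.04] spin 141.41
```

View pics/side3.png

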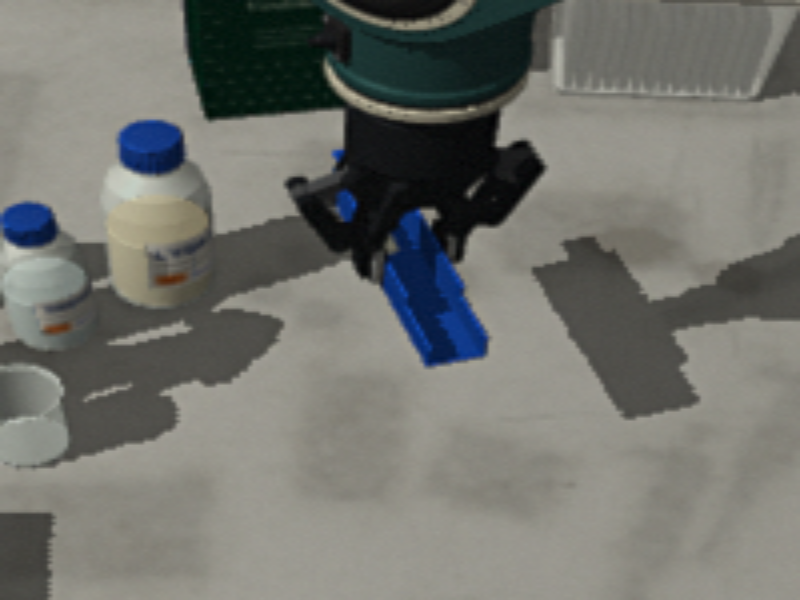

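```bash
python3 -m handwheel '[[1,[0.55,0.25,0],3],[1,[1.64,0.74,0],9],[1,[3.28,1.48,0],17],[1,[5.47,2.46,0],25],[1,[7.65,3.44,0],33],[1,[9.84,4.43,0],41],[1,[12,5.4,0],49],[1,[14.2,6.4,0],57],[1,[16.4,7.4,0],65],[1,[18,8.1,0],73],[1,[19.1,8.6,0],78],[1,[19.7,8.9,0],81]]'
python3 - <<'E'
from h import *
go(.5008,.1876,.33,-120.6)
E
```

```text
time_s: 5.8
eef_pos: [0.4935, 0.0642, 0.3265]
tcp_rot: [3.036, 0.804, -0.004]
contact_force: [0.5, 0.1, -1.9]
opening: 0.0328
t 5.8 p [0.4935 0.0642 0.3265] yang -60.33 tilt [-0.002  -0.0014 -1.    ] q [-0.88  0.39  0.83  2.02 -0.37  0.89 -0.9 ] F [ 0.5  0.1 -1.9] open 0.0328
shift cm [  6.74 -10.37  -0.37] spin 60.27
```

```bash
python3 -m handwheel '[[1,[0.3,-0.5,0],5],[1,[0.9,-1.4,0],12],[1,[1.8,-2.7,0],20],[1,[2.9,-4.5,0],28],[1,[4,-6.2,0],36],[1,[5,-7.8,0],44],[1,[5.9,-9,0],51],[1,[6.4,-9.9,0],57],[1,[6.7,-10.3,0],60],[1,[6.7,-10.3,0],60.3],[1,[6.7,-10.3,0],60.3],[1,[6.7,-10.3,0],60.3]]'
python3 - <<'E'
from h import *
go(.5008,.1876,.30,-120.6)
p,d=grab_frame("side"); cv2.imwrite("pics/side4.png",cv2.resize(p[180:380,150:400,::-1],None,fx=3.2,fy=3))
p,d=grab_frame("top"); cv2.imwrite("pics/top4.png",cv2.resize(p[120:320,80:330,::-1],None,fx=3.2,fy=3))
E
```

```text
time_s: 7.0
eef_pos: [0.5008, 0.185, 0.3275]
tcp_rot: [3.031, -0.825, -0.0]
contact_force: [0.1, -0.6, -1.2]
opening: 0.0328
t 7.0 p [0.5008 0.185  0.3275] yang -120.46 tilt [-4.e-04 -6.e-04 -1.e+00] q [-1.21  0.56  1.05  1.94 -0.59  0.99 -1.98] F [ 0.1 -0.6 -1.2] open 0.0328
shift cm [-0.13 -0.22  2.75] spin 0.14
```

View pics/side4.png

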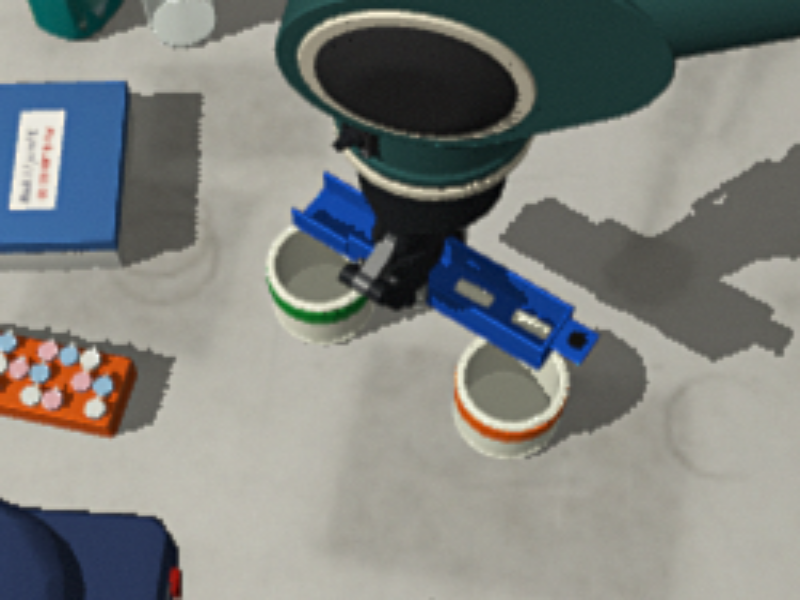

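View pics/top4.png

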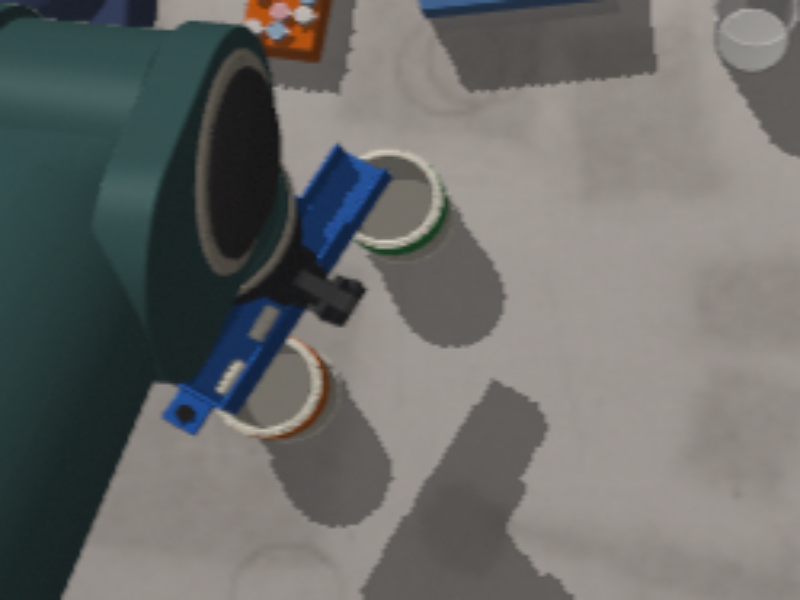

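```bash
python3 -m handwheel '[[1,[-0.1,-0.2,0.6],0],[1,[-0.1,-0.2,1.6],0],[1,[-0.1,-0.2,3],0],[1,[-0.1,-0.2,4.5],0],[1,[-0.1,-0.2,5.8],0],[1,[-0.1,-0.2,6.7],0],[1,[-0.1,-0.2,7.1],0],[1,[-0.1,-0.2,7.2],0],[1,[-0.1,-0.2,7.2],0],[1,[-0.1,-0.2,7.2],0]]'
python3 - <<'E'
from h import *
go(.5008,.1876,.2485,-120.6)
p,d=grab_frame("side"); cv2.imwrite("pics/side5.png",cv2.resize(p[180:380,150:400,::-1],None,fx=3.2,fy=3));np.savez("side5.npz",p=p,d=d)
E
```

```text
time_s: 8.1
eef_pos: [0.5012, 0.1878, 0.2563]
tcp_rot: [-3.031, 0.826, -0.001]
contact_force: [0.3, 0.6, -1.3]
opening: 0.0329
t 8.1 p [0.5012 0.1878 0.2563] yang -120.5 tilt [ 6.e-04  3.e-04 -1.e+00] q [-1.13  0.66  0.94  1.98 -0.7   0.87 -1.91] F [ 0.3  0.6 -1.3] open 0.0329
shift cm [-0.02  0.04  0.78] spin 0.1
```

View pics/side5.png

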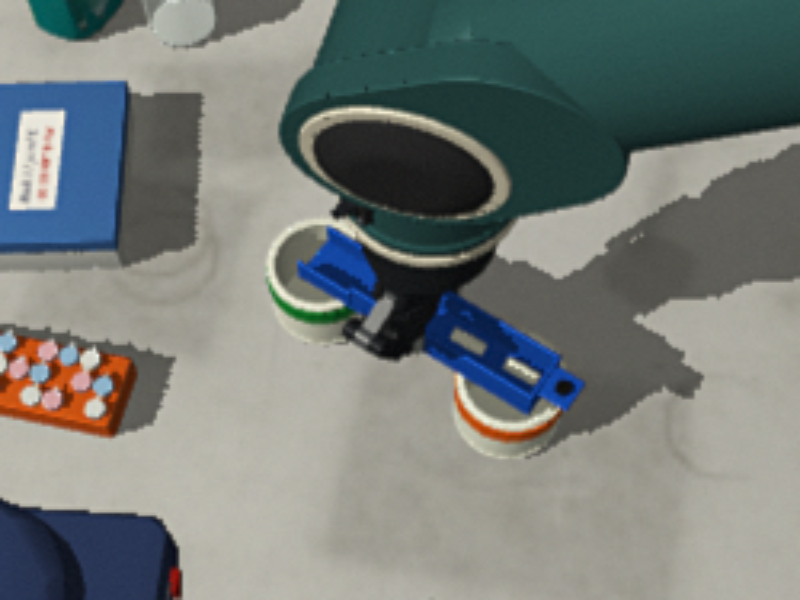

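```bash
python3 -m handwheel '[[1,[0,0,0.3],0],[1,[0,0,0.6],0],[1,[0,0,0.7],0],[1,[0,0,0.75],0],[1,[0,0,0.75],0]]'
python3 - <<'E'
from h import *
go(.5008,.1876,.2485,-120.6)
E
```

```text
time_s: 8.65
eef_pos: [0.5011, 0.1877, 0.2486]
tcp_rot: [-3.031, 0.826, 0.001]
contact_force: [-3.4, -0.5, 7.0]
opening: 0.033
t 8.65 p [0.5011 0.1877 0.2486] yang -120.5 tilt [-3.e-04  3.e-04 -1.e+00] q [-1.12  0.67  0.92  1.98 -0.71  0.86 -1.9 ] F [-3.4 -0.5  7. ] open 0.033
shift cm [-0.01  0.03  0.01] spin 0.1
```

```bash
python3 -m handwheel '[[0.55,[0,0,-0.05],0],[0.5,[0,0,-0.05],0],[0.4,[0,0,-0.05],0],[0.3,[0,0,-0.05],0],[0.3,[0,0,-1],0],[0.3,[0,0,-3],0],[0.3,[0,0,-6],0],[0.3,[0,0,-6],0],[0.3,[0,0,-6],0]]'
python3 - <<'E'
from h import *
u=np.array([.8607,-.509]);g=np.array([.5714,.1459])
print(g-.184*u)
go(*(g-.184*u),.31,-120.6)
p,d=grab_frame("side"); cv2.imwrite("pics/side6.png",cv2.resize(p[180:380,150:400,::-1],None,fx=3.2,fy=3));np.savez("side6.npz",p=p,d=d)
p,d=grab_frame("top"); cv2.imwrite("pics/top6.png",cv2.resize(p[120:320,80:330,::-1],None,fx=3.2,fy=3));np.savez("top6.npz",p=p,d=d)
E
```

```text
time_s: 9.55
eef_pos: [0.5011, 0.188, 0.309]
tcp_rot: [-3.03, 0.825, -0.001]
contact_force: [-0.5, -0.1, -0.6]
opening: 0.0596
[0.4130312 0.239556 ]
t 9.55 p [0.5011 0.188  0.309 ] yang -120.48 tilt [ 9.e-04  9.e-04 -1.e+00] q [-1.19  0.59  1.02  1.95 -0.62  0.96 -1.97] F [-0.5 -0.1 -0.6] open 0.0596
shift cm [-10.2    0.02  -0.1 ] spin 0.12
```

View pics/side6.png

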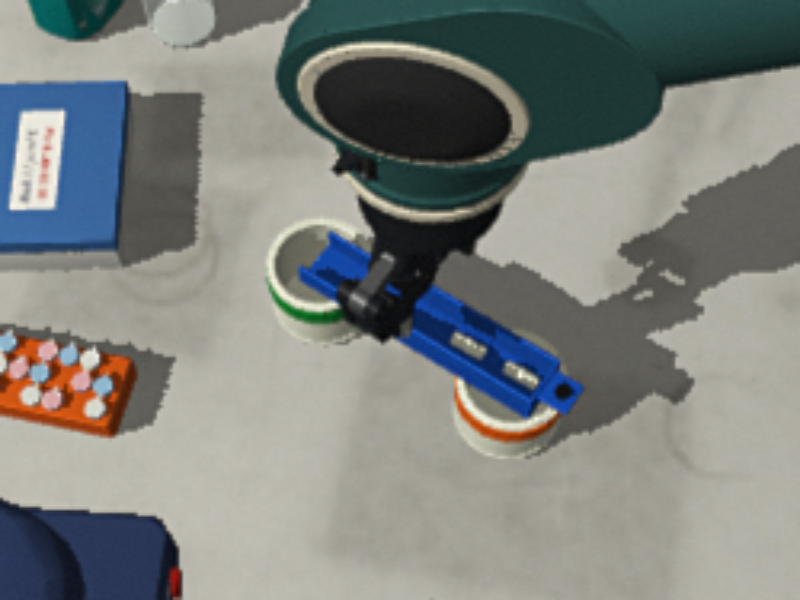

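View pics/top6.png

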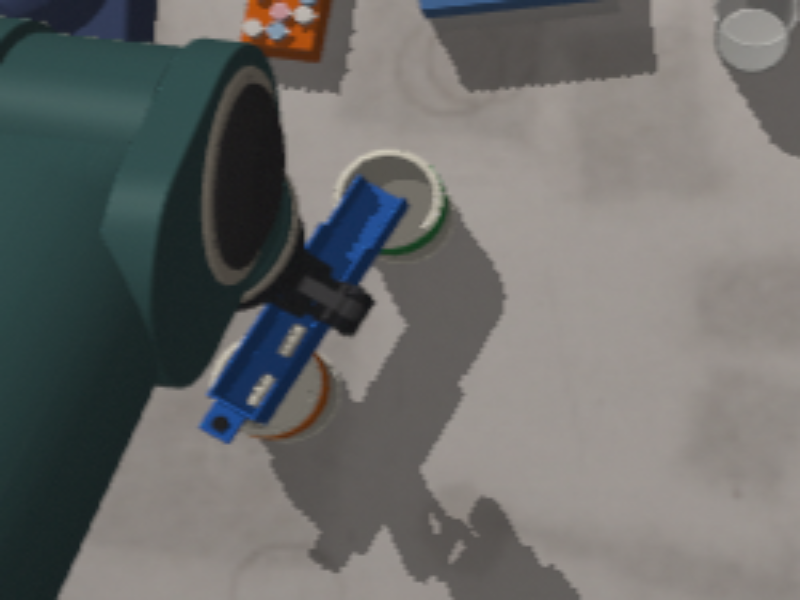

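```bash
python3 - <<'E'
from h import *
u=np.array([.8607,-.509]);v=np.array([.509,.8607]);g=np.array([.5714,.1459])
for n,roi in (("side",(240,340,230,345)),("top",(170,280,135,215))):
    a=np.load(n+"6.npz");W=cloud(n,a["d"]);p=a["p"].astype(int)
    m=(p[...,2]>90)&(p[...,2]>p[...,0]*1.8)&(p[...,2]>p[...,1]*1.5)
    s=np.zeros(m.shape,bool);s[roi[0]:roi[1],roi[2]:roi[3]]=1
    m&=s&(W[...,2]>.06)&(W[...,2]<.12);P=W[m];S=(P[:,:2]-g)@u;V=(P[:,:2]-g)@v
    print(n,m.sum(),"S",np.percentile(S,[.5,99.5]).round(4))
    for lo,hi in((-.2,-.172),(-.165,-.12),(-.03,.01)):
        k=(S>lo)&(S<hi); print(lo,k.sum(),np.percentile(V[k],[1,99]).round(4),np.percentile(P[k,2],[5,50,95]).round(4))
    # green jar
E
```

```text
side 990 S [-0.1861  0.0022]
-0.2 66 [-0.0097  0.012 ] [0.0975 0.1007 0.1032]
-0.165 331 [-0.0153  0.0187] [0.0717 0.0894 0.103 ]
-0.03 233 [-0.0158  0.0181] [0.0713 0.076  0.0929]
top 420 S [-0.1846  0.0034]
-0.2 51 [-0.0094  0.0111] [0.0968 0.0997 0.103 ]
-0.165 88 [-0.0153  0.0176] [0.0704 0.1    0.1033]
-0.03 139 [-0.0158  0.0176] [0.0692 0.0743 0.0924]
```

```bash
python3 - <<'E'
from h import *
go(.4066,.2445,.255,-120.6)
E
python3 -m handwheel '[[0.3,[-1,0,-1],0],[0.3,[-3,0,-1],0],[0.3,[-6,0,-1],0],[0.3,[-9,0,-1],0],[0.3,[-10.7,0,-0.5],0],[0.3,[-11,0,0.5],0],[0.3,[-11,0,2],0],[0.3,[-11,0,3.5],0],[0.3,[-11,0,4.7],0],[0.3,[-11,0,5.4],0],[0.3,[-11,0,5.4],0],[0.3,[-11,0,5.4],0]]' 20
python3 - <<'E'
from h import *
go(.4066,.2445,.255,-120.6)
E
```

```text
t 9.65 p [0.5008 0.1879 0.308 ] yang -120.49 tilt [-6.e-04 -2.e-04 -1.e+00] q [-1.19  0.59  1.02  1.95 -0.62  0.96 -1.97] F [0.5 0.1 0.2] open 0.06
shift cm [-10.99  -0.1    5.31] spin 0.11
time_s: 10.85
eef_pos: [0.4066, 0.2434, 0.2545]
tcp_rot: [3.031, -0.827, 0.0]
contact_force: [-0.5, -0.2, -0.7]
opening: 0.0598
t 10.85 p [0.4066 0.2434 0.2545] yang -120.53 tilt [ 2.e-04 -3.e-04 -1.e+00] q [-1.39  0.58  0.98  2.13 -0.69  0.8  -2.07] F [-0.5 -0.2 -0.7] open 0.0598
shift cm [-0.06 -0.1  -0.05] spin 0.07
```

```bash
python3 -m handwheel '[[0.4,[-0.05,-0.1,0],0],[0.55,[-0.05,-0.1,0],0],[0.65,[-0.05,-0.1,0],0],[0.75,[-0.05,-0.1,0],0],[1,[-0.05,-0.1,0],0],[1,[-0.05,-0.1,0],0],[1,[-0.05,-0.1,0],0]]' 20
python3 - <<'E'
from h import *
go(.4066,.2445,.255,-120.6)
p,d=grab_frame("side"); cv2.imwrite("pics/side7.png",cv2.resize(p[180:380,150:400,::-1],None,fx=3.2,fy=3));np.savez("side7.npz",p=p,d=d)
E
```

```text
time_s: 11.55
eef_pos: [0.4063, 0.2448, 0.2544]
tcp_rot: [-3.031, 0.826, 0.0]
contact_force: [-1.5, 0.5, 1.9]
opening: 0.0205
t 11.55 p [0.4063 0.2448 0.2544] yang -120.5 tilt [-1.e-04  0.e+00 -1.e+00] q [-1.39  0.58  0.98  2.12 -0.69  0.8  -2.08] F [-1.5  0.5  1.9] open 0.0205
shift cm [ 0.04  0.01 -0.06] spin 0.1
```

View pics/side7.png

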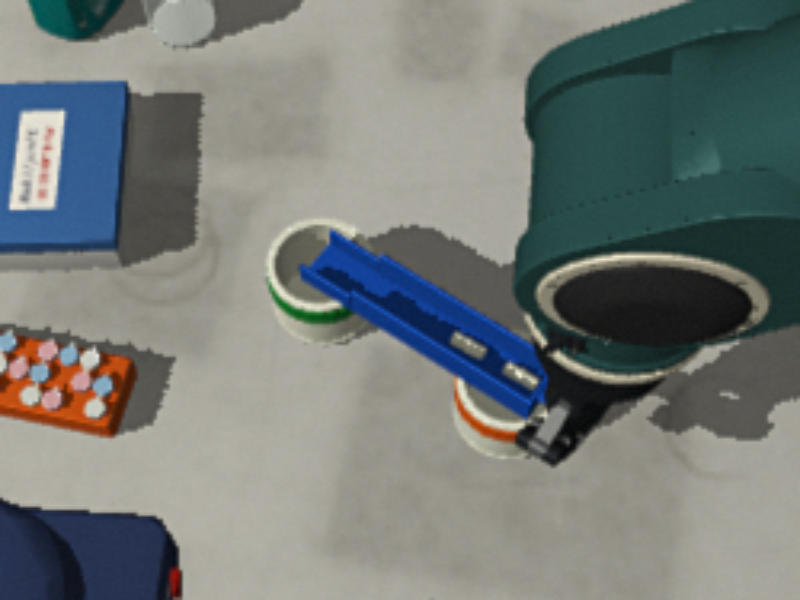

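```bash
python3 -m handwheel '[[1,[0.05,0,-0.3],0],[1,[0.1,0,-0.6],0],[1,[0.2,0,-1],0],[1,[0.2,0,-1],0],[1,[0.2,0,-1],0]]' 20
python3 - <<'E'
from h import *
go(.4066,.2445,.255,-120.6)
u=np.array([.8607,-.509]);g=np.array([.5714,.1459])
p,d=grab_frame("side"); cv2.imwrite("pics/side8.png",cv2.resize(p[180:380,150:400,::-1],None,fx=3.2,fy=3));np.savez("side8.npz",p=p,d=d)
for n in("side7","side8"):
    a=np.load(n+".npz");p=a["p"].astype(int);W=cloud("side",a["d"])
    m=(p[...,2]>90)&(p[...,2]>p[...,0]*1.8)&(p[...,2]>p[...,1]*1.5);s=np.zeros(m.shape,bool);s[240:340,230:345]=1;m&=s&(W[...,2]>.06)&(W[...,2]<.15)
    P=W[m];S=(P[:,:2]-g)@u
    for lo in np.arange(-.16,.0,.03):
        k=(S>lo)&(S<lo+.02);print(n,round(lo,2),k.sum(),np.percentile(P[k,2],[5,95]).round(4) if k.sum() else "")
E
```

```text
time_s: 12.1
eef_pos: [0.4081, 0.2437, 0.2645]
tcp_rot: [-3.031, 0.826, -0.0]
contact_force: [-0.1, -0.0, -0.7]
opening: 0.0205
t 12.1 p [0.4081 0.2437 0.2645] yang -120.5 tilt [ 3.e-04  1.e-04 -1.e+00] q [-1.4   0.56  1.    2.12 -0.67  0.82 -2.09] F [-0.1 -0.  -0.7] open 0.0205
shift cm [-0.17  0.01  0.95] spin 0.1
side7 -0.16 119 [0.0739 0.1027]
side7 -0.13 142 [0.0724 0.103 ]
side7 -0.1 141 [0.0722 0.1036]
side7 -0.07 140 [0.0724 0.1031]
side7 -0.04 147 [0.0717 0.0949]
side7 -0.01 107 [0.0713 0.0935]
side8 -0.16 118 [0.0813 0.1103]
side8 -0.13 145 [0.0786 0.1099]
side8 -0.1 154 [0.0763 0.1068]
side8 -0.07 146 [0.0742 0.1051]
side8 -0.04 151 [0.0721 0.0992]
side8 -0.01 102 [0.0697 0.0915]
```

View pics/side8.png

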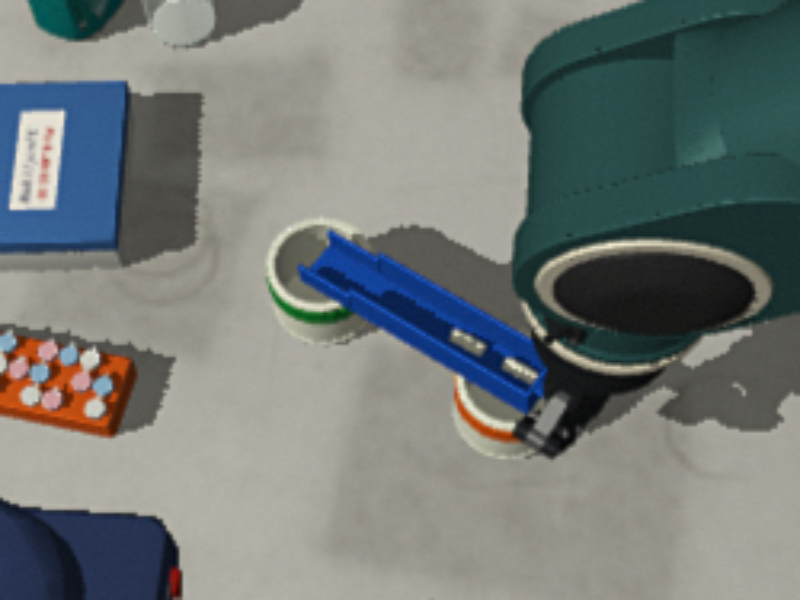

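```bash
python3 -m handwheel '[[1,[0.1,0,-0.4],0],[1,[0.35,0,-1],0],[1,[0.6,0,-1.7],0],[1,[0.9,0,-2.5],0],[1,[1.2,0,-3.2],0],[1,[1.5,0,-3.8],0],[1,[1.8,0,-4.4],0],[1,[1.9,0,-4.6],0],[1,[1.9,0,-4.6],0],[1,[1.9,0,-4.6],0]]' 20
python3 - <<'E'
from h import *
go(.4066,.2445,.255,-120.6)
p,d=grab_frame("side"); cv2.imwrite("pics/side9.png",cv2.resize(p[180:380,150:400,::-1],None,fx=3.2,fy=3));np.savez("side9.npz",p=p,d=d)
p,d=grab_frame("top"); cv2.imwrite("pics/top9.png",cv2.resize(p[120:320,80:330,::-1],None,fx=3.2,fy=3))
E
```

```text
time_s: 13.15
eef_pos: [0.4243, 0.2341, 0.3102]
tcp_rot: [3.031, -0.826, -0.0]
contact_force: [-0.3, -0.5, -1.6]
opening: 0.0204
t 13.15 p [0.4243 0.2341 0.3102] yang -120.5 tilt [-3.e-04 -2.e-04 -1.e+00] q [-1.43  0.51  1.09  2.07 -0.58  0.91 -2.12] F [-0.3 -0.5 -1.6] open 0.0204
shift cm [-2.05  0.    5.52] spin 0.1
```

View pics/side9.png

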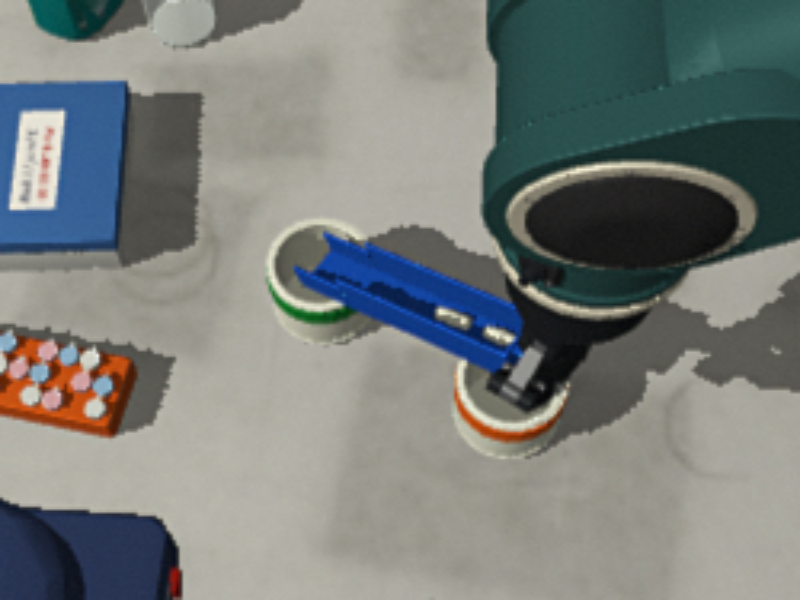

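View pics/top9.png

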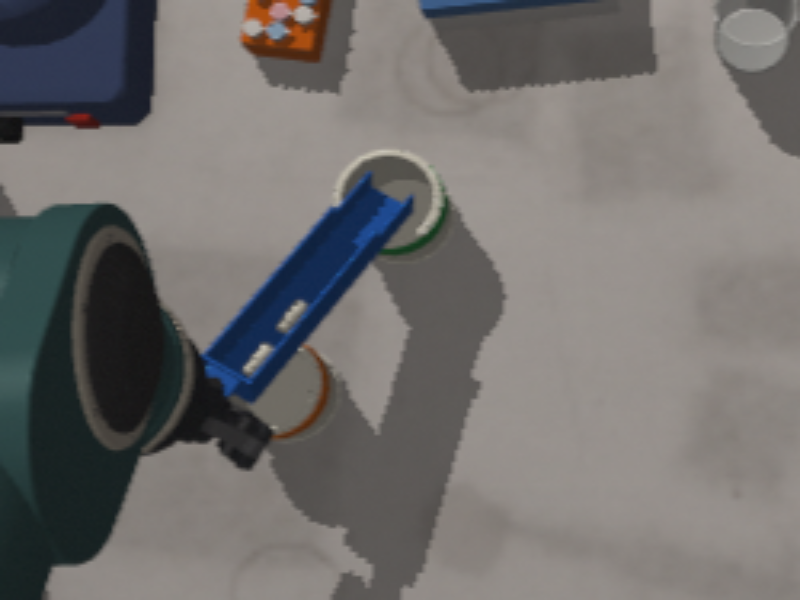

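```bash
cat > sl.py <<'E'
from h import *
import sys
def slope(n):
    u=np.array([.8607,-.509]);v=np.array([.509,.8607]);g=np.array([.5714,.1459])
    a=np.load(n+".npz");p=a["p"].astype(int);W=cloud("side",a["d"])
    m=(p[...,2]>90)&(p[...,2]>p[...,0]*1.8)&(p[...,2]>p[...,1]*1.5);s=np.zeros(m.shape,bool);s[230:340,230:345]=1;m&=s&(W[...,2]>.04)&(W[...,2]<.2)
    P=W[m];S=(P[:,:2]-g)@u;V=(P[:,:2]-g)@v
    print(n,S.min().round(4),S.max().round(4),V.min().round(4),V.max().round(4))
    X=[];T=[]
    for lo in np.arange(-.16,.02,.01):
        k=(S>lo)&(S<lo+.01)&(abs(V)<.012)
        if k.sum()>4: X.append(lo+.005);T.append(np.percentile(P[k,2],20))
    print(np.round(X,3),np.round(T,4),"tilt",np.degrees(np.arctan(-np.polyfit(X,T,1)[0])))
slope(sys.argv[1])
E
python3 sl.py side9
```

```text
side9 -0.1516 0.0069 -0.0173 0.0196
[-0.145 -0.135 -0.125 -0.115 -0.095 -0.085 -0.075 -0.065 -0.055 -0.045
 -0.035 -0.025 -0.015 -0.005  0.005] [0.1494 0.1157 0.1115 0.1075 0.0995 0.0958 0.0921 0.0885 0.0844 0.0807
 0.0763 0.0725 0.0679 0.0652 0.0627] tilt 24.572533653316246
```

```bash
python3 -m handwheel '[[1,[0,0,0],0],[1,[0,0,0],0],[1,[0,0,0],0]]' 20
python3 - <<'E'
from h import *
go(.4066,.2445,.255,-120.6)
p,d=grab_frame("side"); cv2.imwrite("pics/side10.png",cv2.resize(p[180:380,150:400,::-1],None,fx=3.2,fy=3));np.savez("side10.npz",p=p,d=d)
E
```

```text
time_s: 13.55
eef_pos: [0.4244, 0.2341, 0.3103]
tcp_rot: [3.031, -0.826, -0.0]
contact_force: [0.1, -0.3, -1.0]
opening: 0.0202
t 13.55 p [0.4244 0.2341 0.3103] yang -120.5 tilt [-1.e-04 -2.e-04 -1.e+00] q [-1.43  0.51  1.09  2.07 -0.58  0.91 -2.12] F [ 0.1 -0.3 -1. ] open 0.0202
shift cm [-2.06  0.01  5.53] spin 0.1
```

View pics/side10.png

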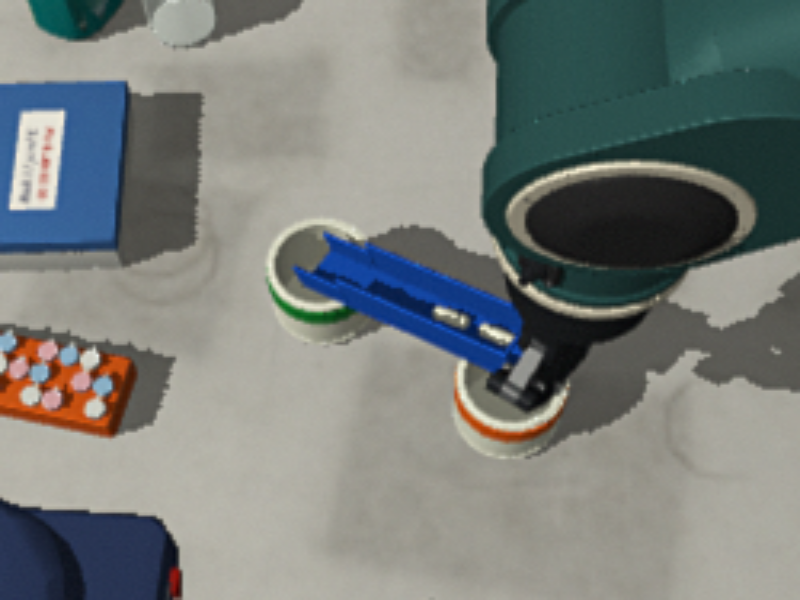

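```bash
python3 -m handwheel '[[1,[0.2,0,-0.4],0],[1,[0.4,0,-0.8],0],[1,[0.6,0,-1.2],0],[1,[0.9,0,-1.6],0],[1,[0.9,0,-1.6],0],[1,[0.9,0,-1.6],0],[1,[0.9,0,-1.6],0],[1,[0.9,0,-1.6],0]]' 20
python3 - <<'E'
from h import *
go(.4066,.2445,.255,-120.6)
p,d=grab_frame("side"); cv2.imwrite("pics/side11.png",cv2.resize(p[180:380,150:400,::-1],None,fx=3.2,fy=3));np.savez("side11.npz",p=p,d=d)
E
python3 sl.py side11
```

```text
time_s: 14.4
eef_pos: [0.4321, 0.2296, 0.3262]
tcp_rot: [3.031, -0.826, -0.0]
contact_force: [0.5, -0.3, -1.6]
opening: 0.0205
t 14.4 p [0.4321 0.2296 0.3262] yang -120.5 tilt [-2.e-04 -3.e-04 -1.e+00] q [-1.43  0.49  1.11  2.04 -0.55  0.94 -2.13] F [ 0.5 -0.3 -1.6] open 0.0205
shift cm [-2.96  0.01  7.12] spin 0.1
side11 -0.142 0.0081 -0.0255 0.0195
[-0.135 -0.125 -0.115 -0.105 -0.095 -0.085 -0.075 -0.065 -0.055 -0.045
 -0.035 -0.025 -0.015 -0.005] [0.1638 0.125  0.1201 0.1159 0.1093 0.1044 0.0988 0.094  0.0876 0.0838
 0.0771 0.0729 0.0675 0.0632] tilt 31.77472989084185
```

View pics/side11.png

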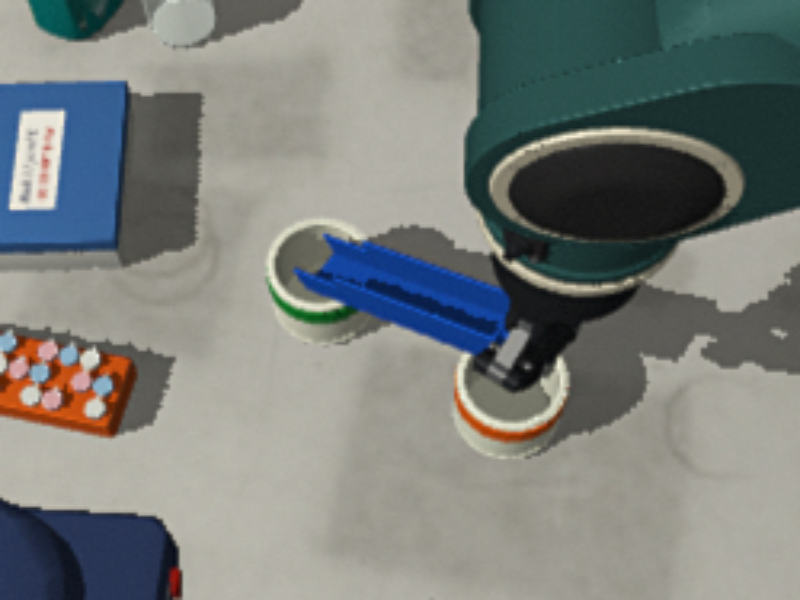

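```bash
python3 -m handwheel '[[1,[-0.2,0,0.4],0],[1,[-0.6,0,1.1],0],[1,[-1.1,0,2.1],0],[1,[-1.6,0,3.2],0],[1,[-2.1,0,4.4],0],[1,[-2.5,0,5.5],0],[1,[-2.8,0,6.4],0],[1,[-2.95,0,7],0],[1,[-3,0,7.15],0],[1,[-3,0,7.15],0],[1,[-3,0,7.15],0]]' 20
python3 - <<'E'
from h import *
go(.4066,.2445,.255,-120.6)
p,d=grab_frame("side"); cv2.imwrite("pics/side12.png",cv2.resize(p[180:380,150:400,::-1],None,fx=3.2,fy=3));np.savez("side12.npz",p=p,d=d)
p,d=grab_frame("top"); cv2.imwrite("pics/top12.png",cv2.resize(p[120:320,80:330,::-1],None,fx=3.2,fy=3))
E
python3 sl.py side12
```

```text
time_s: 15.55
eef_pos: [0.4065, 0.2447, 0.2551]
tcp_rot: [-3.031, 0.827, -0.0]
contact_force: [0.3, 0.2, -1.6]
opening: 0.0203
t 15.55 p [0.4065 0.2447 0.2551] yang -120.51 tilt [ 3.e-04  2.e-04 -1.e+00] q [-1.39  0.58  0.98  2.12 -0.69  0.8  -2.08] F [ 0.3  0.2 -1.6] open 0.0203
shift cm [0.02 0.01 0.01] spin 0.09
side12 -0.1837 0.0025 -0.0174 0.044
[-0.155 -0.145 -0.135 -0.125 -0.115 -0.105 -0.095 -0.085 -0.075 -0.065
 -0.055 -0.045 -0.035 -0.025 -0.015 -0.005  0.005] [0.0713 0.0713 0.0726 0.0721 0.0725 0.0726 0.072  0.0723 0.0732 0.0726
 0.0715 0.0723 0.0723 0.0724 0.0724 0.0723 0.0722] tilt -0.18187053496790193
```

View pics/side12.png

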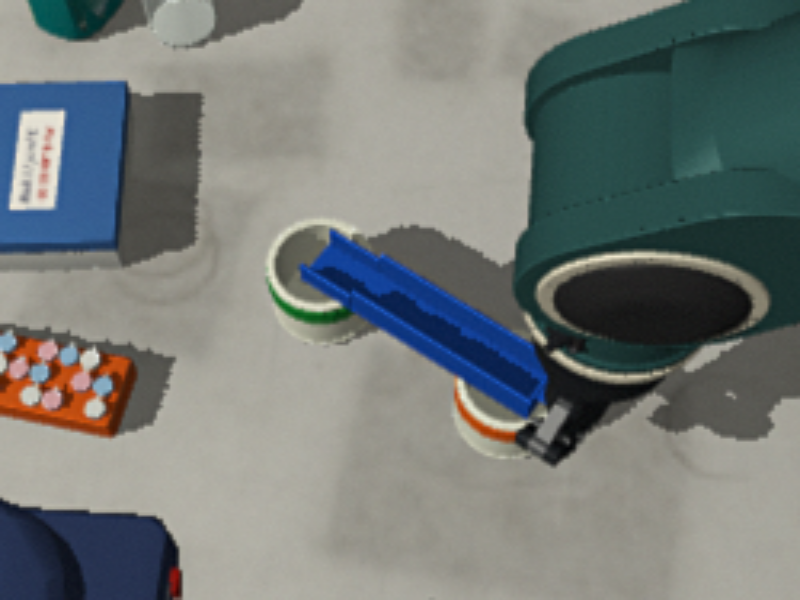

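View pics/top12.png

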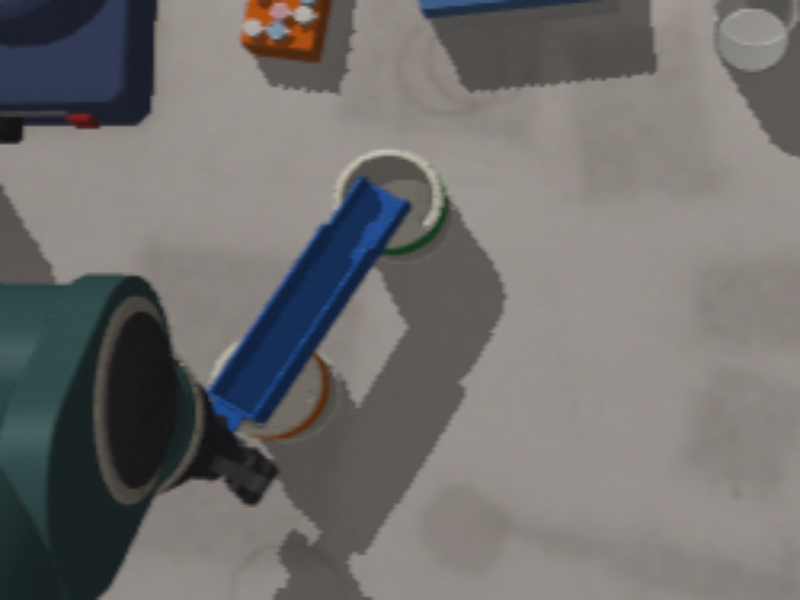

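```bash
python3 -m handwheel '[[0.7,[0,0,0],0],[0.6,[0,0,0],0],[0.45,[0,0,0],0],[0.3,[0,0,0],0],[0.3,[0,0,-1],0],[0.3,[0,0,-3],0],[0.3,[0,0,-5.5],0],[0.3,[2,0,-6],0],[0.3,[5,0,-6],0],[0.3,[8,0,-6],0],[0.3,[10.4,0,-6],0],[0.3,[10.9,0,-6],0]]' 40
python3 -m handwheel '[[0.3,[0,0,0],0],[0.3,[0,0,1],0],[0.3,[0,0,3],0],[0.3,[0,0,5],0],[0.3,[0,0,6.2],0],[0.3,[0,0,6.5],0],[0.3,[0,0,6.5],0]]' 40
python3 - <<'E'
from h import *
go(.501,.188,.2487,-120.6)
p,d=grab_frame("side"); cv2.imwrite("pics/side13.png",cv2.resize(p[180:380,150:400,::-1],None,fx=3.2,fy=3));np.savez("side13.npz",p=p,d=d)
E
```

```text
time_s: 16.85
eef_pos: [0.5019, 0.1876, 0.3158]
tcp_rot: [3.03, -0.83, 0.003]
contact_force: [-0.2, -0.4, -0.3]
opening: 0.0597
time_s: 17.55
eef_pos: [0.5001, 0.1896, 0.2498]
tcp_rot: [3.031, -0.826, -0.0]
contact_force: [0.0, 0.4, -0.6]
opening: 0.0603
t 17.55 p [0.5001 0.1896 0.2498] yang -120.48 tilt [-3.e-04 -4.e-04 -1.e+00] q [-1.12  0.67  0.92  1.98 -0.71  0.86 -1.91] F [ 0.   0.4 -0.6] open 0.0603
shift cm [0.16 0.09 0.11] spin 0.12
```

View pics/side13.png

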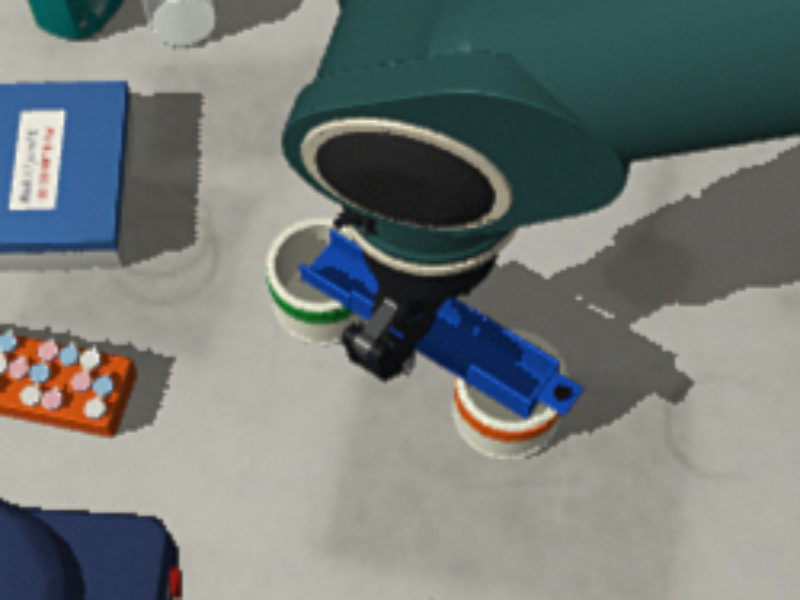

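```bash
python3 -m handwheel '[[0.4,[0.1,0.05,0.1],0],[0.5,[0.1,0.05,0.1],0],[0.58,[0.1,0.05,0.1],0],[0.65,[0.1,0.05,0.1],0],[1,[0.1,0.05,0.1],0],[1,[0.1,0.05,0.1],0],[1,[0.1,0.05,0.1],0],[1,[0.1,0.05,0.1],0]]' 50
python3 -m handwheel '[[1,[0,0,-0.3],0],[1,[0,0,-1],0],[1,[0,0,-2.5],0],[1,[0,0,-4.5],0],[1,[0,0,-6.5],0],[1,[0,0,-7.5],0],[1,[0,0,-8],0],[1,[0,0,-8],0]]' 50
python3 - <<'E'
from h import *
go(.47,-.08,.33,-90)
p,d=grab_frame("side"); cv2.imwrite("pics/side14.png",cv2.resize(p[180:380,150:400,::-1],None,fx=3.2,fy=3));np.savez("side14.npz",p=p,d=d)
E
```

```text
time_s: 18.4
eef_pos: [0.501, 0.1884, 0.2493]
tcp_rot: [-3.031, 0.826, -0.0]
contact_force: [-2.5, -1.4, 7.7]
opening: 0.0332
time_s: 19.2
eef_pos: [0.5009, 0.1886, 0.3292]
tcp_rot: [-3.031, 0.826, -0.0]
contact_force: [-0.7, -0.2, -1.2]
opening: 0.0334
t 19.2 p [0.5009 0.1886 0.3292] yang -120.48 tilt [ 4.e-04  4.e-04 -1.e+00] q [-1.21  0.56  1.05  1.93 -0.58  0.99 -1.99] F [-0.7 -0.2 -1.2] open 0.0334
shift cm [10.97 24.72 -0.09] spin -30.48
```

View pics/side14.png

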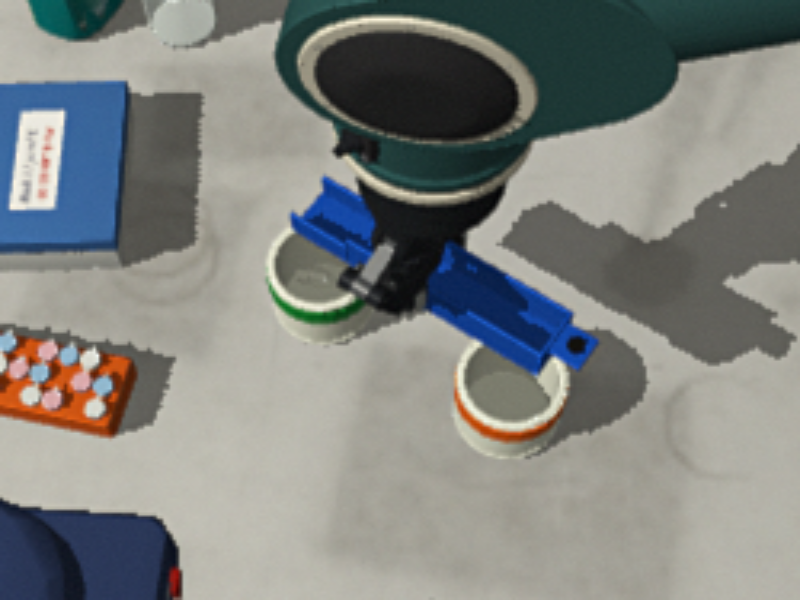

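```bash
python3 -m handwheel '[[1,[0.4,0.9,0],-1],[1,[1.2,2.7,0],-4],[1,[2.4,5.4,0],-8],[1,[3.6,8.1,0],-12],[1,[4.8,10.8,0],-16],[1,[6,13.5,0],-20],[1,[7.2,16.2,0],-24],[1,[8.5,19,0],-27],[1,[9.6,21.6,0],-29],[1,[10.5,23.6,0],-30.5],[1,[11,24.7,0],-30.5],[1,[11,24.7,0],-30.5]]'
python3 -m handwheel '[[1,[0,0,2],0],[1,[0,0,5],0],[1,[0,0,8],0],[1,[0,0,11],0],[1,[0,0,13],0],[1,[0,0,14],0],[1,[0,0,14.3],0],[1,[0,0,14.3],0],[1,[0,0,14.3],0]]'
python3 - <<'E'
from h import *
go(.47,-.08,.1790,-90)
p,d=grab_frame("side"); cv2.imwrite("pics/side15.png",cv2.resize(p[80:330,150:400,::-1],None,fx=3,fy=2.4))
E
```

```text
time_s: 20.45
eef_pos: [0.4697, -0.0818, 0.3287]
tcp_rot: [3.141, -0.005, -0.001]
contact_force: [0.2, 0.3, -2.3]
opening: 0.0336
time_s: 21.35
eef_pos: [0.4706, -0.08, 0.1867]
tcp_rot: [3.142, 0.0, 0.002]
contact_force: [0.1, -0.2, -1.3]
opening: 0.0332
t 21.35 p [ 0.4706 -0.08    0.1867] yang -89.99 tilt [ 0.0011 -0.     -1.    ] q [-0.47  0.63  0.71  2.13 -0.71  0.63 -0.83] F [ 0.1 -0.2 -1.3] open 0.0332
shift cm [-0.06 -0.    0.77] spin 0.01
```

View pics/side15.png

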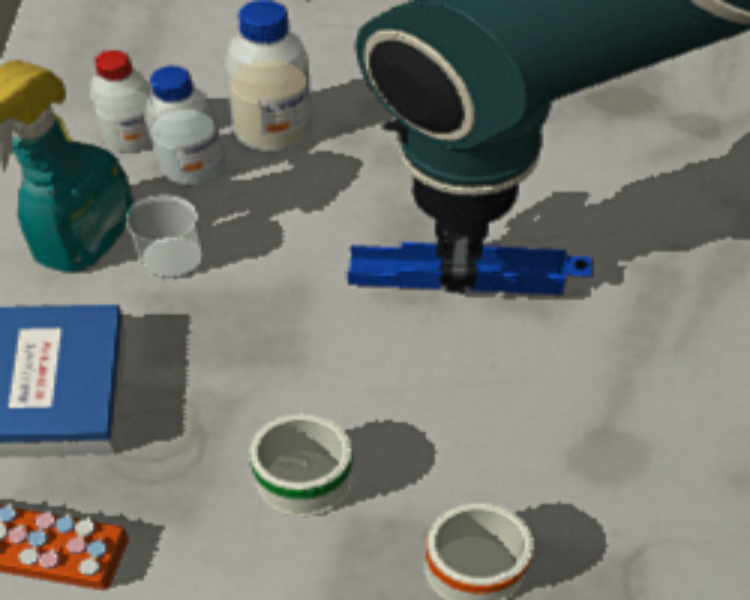

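```bash
python3 -m handwheel '[[1,[0,0,0.3],0],[1,[0,0,0.6],0],[1,[0,0,0.75],0],[1,[0,0,0.78],0],[1,[0,0,0.78],0],[0.55,[0,0,0.75],0],[0.5,[0,0,0.75],0],[0.4,[0,0,0.75],0],[0.3,[0,0,0.7],0],[0.2,[0,0,0.5],0]]'
python3 -m handwheel '[[0.1,[0,0,-1],0],[0.1,[0,0,-4],0],[0.1,[0,0,-8],0],[0.1,[0,0,-12],0],[0.1,[0,0,-15],0],[0.1,[-3,0,-15],0],[0.1,[-6,4,-15],0],[0.1,[-6,8,-15],0],[0.1,[-6,12,-15],0],[0.1,[-6,12,-15],0],[0.1,[-6,12,-15],0]]'
python3 - <<'E'
from h import *
go(.47,-.08,.1790,-90)
W0=np.load("side0.npz")
p,d=grab_frame("side"); cv2.imwrite("pics/side16.png",cv2.resize(p[80:330,150:400,::-1],None,fx=3,fy=2.4));np.savez("side16.npz",p=p,d=d)
p,d=grab_frame("top"); cv2.imwrite("pics/top16.png",cv2.resize(p[120:300,110:370,::-1],None,fx=3,fy=3));np.savez("top16.npz",p=p,d=d)
W=cloud("side",np.load("side16.npz")["d"]);z=W[...,2]
for n,(u,v) in dict(green=(250,270),orange=(310,310)).items():
    s=np.zeros(z.shape,bool);s[v-25:v+25,u-25:u+25]=1
    m=s&(z>.066)&(z<.076);P=W[m][:,:2]
    A=np.c_[P,np.ones(len(P))];q=np.linalg.lstsq(A,(P**2).sum(1),rcond=None)[0]
    print(n,q[:2]/2,np.sqrt(q[2]+(q[:2]**2).sum()/4),m.sum())
E
```

```text
time_s: 22.4
eef_pos: [0.4702, -0.0802, 0.1808]
tcp_rot: [3.141, -0.0, -0.001]
contact_force: [0.2, -0.1, 0.4]
opening: 0.0682
time_s: 23.5
eef_pos: [0.4097, -0.2012, 0.3313]
tcp_rot: [3.141, -0.005, -0.0]
contact_force: [-0.3, 0.9, 0.2]
opening: 0.0767
t 23.5 p [ 0.4097 -0.2012  0.3313] yang -90.17 tilt [-1.e-04 -1.e-04 -1.e+00] q [-0.48  0.35  1.03  2.11 -0.39  0.88 -0.8 ] F [-0.3  0.9  0.2] open 0.0767
shift cm [  5.99 -12.14  15.23] spin -0.17
green [0.57099261 0.14620008] 0.03157161527509101 273
orange [0.44706545 0.21946537] 0.03157841290808355 294
```

View pics/side16.png

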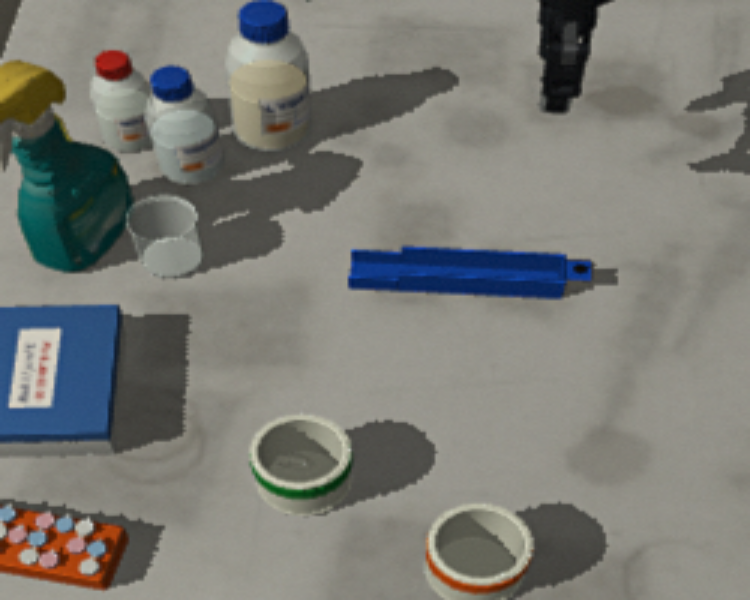

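View pics/top16.png

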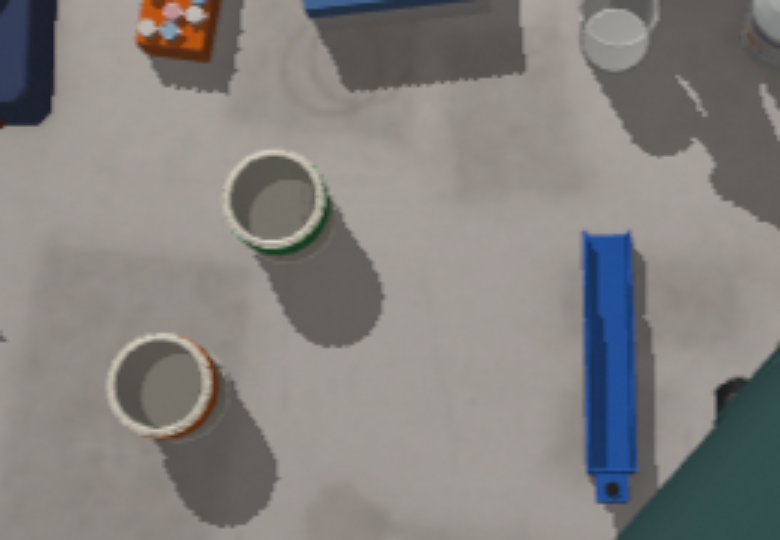

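```bash
python3 - <<'E'
from h import *
o=[]
for n,(u,v) in (("side16",(250,270)),("side16",(310,312)),("top16",(203,187)),("top16",(165,248))):
    a=np.load(n+".npz");c=a["p"][v-20:v+20,u-20:u+20,::-1].astype(float)
    c=np.clip((c-60)*2.2,0,255).astype(np.uint8);o.append(cv2.resize(c,(390,290),interpolation=cv2.INTER_CUBIC))
    W=cloud(n[:-2],a["d"])[v-20:v+20,u-20:u+20];P=W[(abs(W[...,2]-.0)<.04)]
    ctr=np.array([.571,.1461]) if u in(250,203) else np.array([.447,.2194])
    k=np.hypot(*(P[:,:2]-ctr).T)<.025; print(n,u,k.sum(),np.percentile(P[k,2],[5,50,80,95]).round(4))
cv2.imwrite("pics/jars.png",np.vstack([np.hstack(o[:2]),np.hstack(o[2:])]))
E
```

```text
side16 250 178 [0.002  0.0054 0.0169 0.0217]
side16 310 248 [0.0018 0.0042 0.0057 0.0069]
top16 203 284 [0.0003 0.004  0.0068 0.0204]
top16 165 310 [0.0006 0.0036 0.0052 0.0069]
```

View pics/jars.png

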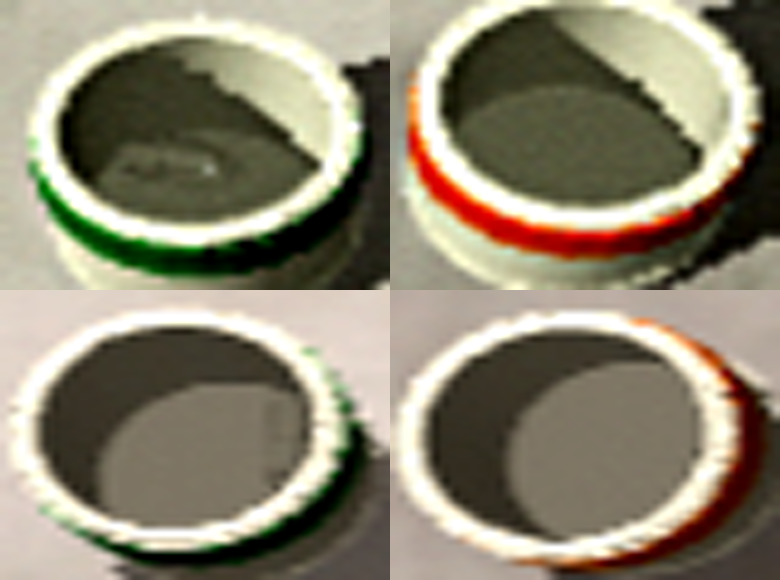

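```bash
python3 -c "
from cell import *
print(finish_job())"
```

```text
the job is handed in; nothing more can be done
None
```

Both bars are in the green-banded jar and the empty chute is upright on the bench. I handed the job in at about 24 s of the 58 s allowed.

**Method:** The moves could not tilt the tool. I carried the chute over and rested it level across the rims of the two jars, with its lip over the green jar's mouth. I then gripped only the end of the rear tab at 20 N, which acted as a hinge, and lifted the rear. The bars crept at about 21° and slid out on the lift to about 27–30°. I lowered the chute back onto the rims, gripped it at the middle, and set it down at about (0.47, −0.08).

**Last checks:**
- **Chute:** both cameras show it empty and upright, and the arm is well clear of everything.
- **Jars:** a circle fit from the side camera puts both within 0.2 mm of where they started. The orange jar was rested on during the job.
- **Bars:** the side camera shows them in the green jar. Depth there reads up to about 22 mm, against a floor at about 4 mm, which fits two 9 mm bars stacked on each other. The orange jar reads only floor.

**Less certain:** the bars look faint and overlap in the shaded jar, so I did not see two separate outlines. The count rests on the empty chute, the depth reading, and no bars seen on the bench near the jars and chute. They also began sliding at about 21°, not at the stated 9 to 14°.

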